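# Slide the laid serving board out over the ledge

### The job

The wooden serving board on the raised ledge is laid with a saucer and a fork and is to be carried away, but it lies flat and nobody can get their fingers under it. Push it with the fingertips towards the ledge's front edge (the one facing the robot) until its long front side stands out 4 cm beyond that edge and runs parallel to it, then come clear. Never lift or tip the board, do not touch the saucer or the fork or let them shift on it, and leave everything else on the ledge alone.

Things in the scene. Friction and masses are not known exactly. Their poses are not given: they have to be found in the camera images.
- ledge: Grey MDF ledge, a raised shelf fixed on the sideboard top: 430 mm deep, 1040 wide, slab 22 thick, open underneath at the front, its upper face 70 mm above the sideboard top (z = 0.07). Origin: middle of its front upper edge, on the upper face. x axis level, from the front edge in over the ledge (away from the robot), y along the front edge, z up. It does not move when pushed. Its place and yaw (within 0.18 rad) vary.
- board: Thin flat rectangular beech serving board, loose, 145 (its x) by 250 (its y) by 8 thick, about 0.22 kg (plus the load on it), plain square sides rounded 1.5 mm. Origin: centre of its underside, so its long sides lie at x = -72.5 (front) and +72.5 (back) mm. z up. It starts flat and wholly on the ledge, with its long sides within 0.25 rad of the front edge; it slides on the MDF with ordinary friction (a few newtons).
- saucer: Shallow green ceramic saucer standing loose on one half of the board, 112 across the rim, 16 high, about 0.15 kg. Origin: centre of its underside, 62 mm to one side of the board's centre.
- fork: Stainless dessert fork lying loose on the other half of the board, across it (along the board's x), 140 long, 18 wide, 7 high, 0.03 kg. Origin: underside near mid-length; x axis towards the tines.
- tin: Closed round metal tin, loose bystander on the ledge to one side of the board, 125 across, 62 high. Origin: centre of its underside.
- mug: White ceramic mug, loose bystander on the ledge on the other side of the board, 80 across plus a handle at its y side, 92 high. Origin: centre of its underside. Tin and mug may be swapped.
- trays: Stack of three clear acrylic trays, loose bystander at the back of the ledge, 90 (x) by 140 (y) by 66 high. Origin: centre of its underside.
- press: Steel cookie press standing upright at the back right of the ledge, loose bystander, barrel 68 across at the foot, 238 high, squeeze lever and grip standing out 80 mm to its -y side. Origin: centre of its underside.
- jar: Glass jar with a steel lid, loose bystander at the back of the ledge left of the trays, 68 across, 72 high. Origin: centre of its underside.
- bin_case: White plastic tilt-out bin, fixed at the back left of the ledge, case 125 deep, 150 wide, 165 high; its front bucket may hang out up to 60 mm towards the robot at the top. Origin: middle of the lower front edge of the case; the case extends along +x from it.

How it is judged (in metres and radians):
At the end, for the whole second after the job is handed in: The board lies flat and at rest on the ledge, its long front side standing out 32 to 48 mm beyond the front edge (at its middle) and parallel to it within 0.07 rad (4 degrees); the saucer and the fork still lie in their places on it (within about 15 mm) (x of board in the frame of ledge between 0.0245 and 0.0405 m and angle between the x axis of board and the x axis of ledge, either way round below 0.07 rad and z of board in the frame of ledge between -0.004 and 0.004 m and angle between board's own z axis and vertical below 0.04 rad and linear speed of each of board, saucer below 0.01 m/s and x of saucer in the frame of board between -0.022 and 0.022 m and y of saucer in the frame of board between -0.08 and 0.08 m and z of saucer in the frame of board between 0.003 and 0.013 m and x of fork in the frame of board between -0.022 and 0.022 m and y of fork in the frame of board between -0.08 and 0.08 m and z of fork in the frame of board between 0.003 and 0.013 m and horizontal distance between saucer and fork above 0.105 m); the robot touches nothing.
It fails at once if the board is lifted, tipped or falls (z of board in the frame of ledge above 0.012 m or z of board in the frame of ledge below -0.012 m or angle between board's own z axis and vertical above 0.12 rad).
It fails at once if the saucer or the fork is touched by the robot (contact force between any of the fingers, the arm and saucer above 0.5 N or contact force between any of the fingers, the arm and fork above 0.5 N).
It fails at once if a bystander on the ledge is shifted by more than 15 mm (distance of any of tin, mug, jar, trays, press from where it was at the start of the episode above 0.015 m).
It fails at once if the robot pushes on the tilt-out bin (contact force between any of the fingers, the arm and bin_case above 1.5 N).
It also fails if it takes over 43 s, if anything falls off the work surface, if the arm or the gripper's body presses on something with over 40 N, if the wrist force passes 120 N, or if a joint passes its speed limit or range.

### The arm

A 6-joint arm with a two-finger parallel gripper is mounted at the origin on the work surface. World frame = base frame: x ahead of the robot, y to its left, z up, the work surface at z = 0. Lengths are in m, angles in degrees, forces in N, time in s.
With the tool pointing down it reaches from about 0.3 to 0.75 m from the base axis. Payload 8.5 kg.
Tool frame: the origin (TCP) lies at the very end of the fingers, on their centre line; the grasp point (between the pads) lies 19 mm behind it (env.pinch_z is the distance from the TCP to the grasp point, in m); z points along the fingers, y is the line along which they close (so a half turn about z gives the same grasp; the last joint's range is limited). The gripper opens to 85 mm and grips with 20 to 120 N. Pads are 22 mm wide; open, the fingers measure 114 mm over their backs; the gripper's body (76 mm by 85 mm) begins 54 mm behind the grasp point. The pads swing forward as they close: fully open they stand 13 mm farther back than shut.
Start: joints at [55.159, 21.807, 74.336, -0, 83.858, -12.336], TCP at [0.211, 0.508, 0.231] pointing down, gripper open.
Joint ranges: [-178.18, 178.18], [-50.72, 133.34], [12.68, 142.11], [-81.47, 261.47], [9.98, 163.14], [-165.26, 165.26]. Speed limits (degrees/s): [136.94, 136.94, 180, 180, 180, 180].

### API

Orientations are given as a 3x3 rotation matrix whose columns are the frame's x, y, z axes.
In Python, from rig import env, viewer gives the robot as it stands.
- The arm moves only by the tool drive_tool, never from a script. Its argument "series" is a list of rows, each a list of 3 entries, a list of its own where there are three numbers: the shift along the tool's x, y, z in m, then the turn about the tool's z in degrees, then the finger opening in m, from 0 to 0.0854. A call has 1 to 20 rows; each row is the pose to reach, as a shift and turn from the pose commanded when the call began, along the tool's axes at that moment; what a row does not reach only later rows make up. A row lasts 1/10 s, in which the tool goes at most 50 mm and 8.59 degrees, less where a joint would pass 70% of its speed; a pose out of reach is approached as far as the arm can. A call with a gripper value outside its range is refused whole. The fingers move at their own pace and stop on an object; "newtons" is the grip in N (left out, the last holds). Time passes only in rows, so rows that repeat a pose let the fingers close. It gives the time, the measured TCP pose, the force, the opening and the grip force at its end, in the units of the state.
- env.observe(): the state, without advancing time (a new reading comes with each control period).
- viewer.get_image(name): name is "scene" or "top"; returns a dict with "img" (400x640x3 uint8, red, green, blue), "depth" (400x640 float32, m along the optical axis (not along the pixel's ray), 0 where there is no reading), "camera_matrix" (3x3 intrinsics, pixels), "rvec" (rotation vector, rad) and "tvec" (3), from world to camera coordinates, as OpenCV has them. Camera axes: x right, y down, z forward; pixel columns grow to the right and rows downward; lengths in m; the calibration is good to about 2 mm. A picture is of the moment at which its call begins.
- env.close_job(): hands the job in; it is judged then, once.
The state is a dict: "time_s": time; "q": joint angles; "qvel": joint speeds; "joint_efforts": joint torques, N m; "position": TCP position; "tool_rot": TCP orientation; "ft_force": force on the tool from outside, world axes, zero at the start; "wrist_torque": the same for the moment, N m; "grip_width": finger opening in m; "gripper_force": force on a finger pad.
Only numpy, scipy, OpenCV 4.12 (cv2) and the standard library are available. Lean on these libraries where they do the work, as an engineer would, in place of code of your own. Each camera call takes 0.05 s, during which the arm holds its last target. There are 200 camera calls.

## Working session

There is one attempt and no reset: what is moved stays moved. The work goes in short steps, Python scripts to look and compute and a tool call to move; the robot and the scene stay as the last step left them, time stands still between calls to the robot, and variables do not carry over. Pictures are saved under pics/ and viewed, at most 10 in all, crops included, and the job is handed in when it is done.

Besides the shell and the picture viewer there is one more tool, called after "Request:" in YAML: its name, and indented under it one key for each argument. drive_tool: Moves the arm, as the interface text tells. Its arguments: {"type":"object","properties":{"series":{"type":"array"},"newtons":{"type":"number"}},"required":["series"]}

```bash
mkdir -p pics; cat > h.py <<'E'
import numpy as np, cv2
from rig import env, viewer
def cap(n,f=None):
    d=viewer.get_image(n)
    if f: cv2.imwrite('pics/'+f,d['img'][:,:,::-1])
    R=cv2.Rodrigues(np.array(d['rvec'],float))[0]; t=np.array(d['tvec'],float).reshape(3)
    return d,R,t
def pts(d,R,t):
    K=np.array(d['camera_matrix']); v,u=np.mgrid[:400,:640]; z=d['depth']
    c=np.stack([(u-K[0,2])/K[0,0]*z,(v-K[1,2])/K[1,1]*z,z],-1)
    return (c-t)@R
def ray(d,R,t,uv,h):
    K=np.array(d['camera_matrix']); uv=np.atleast_2d(uv).astype(float)
    r=np.c_[(uv[:,0]-K[0,2])/K[0,0],(uv[:,1]-K[1,2])/K[1,1],np.ones(len(uv))]@R
    o=-R.T@t
    return o+r*((h-o[2])/r[:,2])[:,None]
E
python3 - <<'E'
from h import *
for n in('top','scene'):
    d,R,t=cap(n,n+'0.png'); print(n,-R.T@t,R[2])
    P=pts(d,R,t); np.save(n+'.npy',P)
print(env.observe())
E
```

```text
top [ 0.53176216 -0.00975045  1.27270502] [ 0.06870844  0.00480865 -0.99762519]
scene [ 0.99529613 -0.50691297  0.83421738] [-0.40299257  0.49018996 -0.77285884]
{'time_s': 0.1, 'q': array([ 5.51562074e+01,  2.18365627e+01,  7.43790649e+01, -2.64105726e-04,
        8.38586916e+01, -1.23353473e+01]), 'qvel': array([ 0.02854217, -0.17008255, -0.21584179, -0.03947343,  0.08002173,
        0.06856787]), 'joint_efforts': array([ 3.69213230e-03, -4.49215972e+01, -2.31656224e+01, -1.44085161e-04,
        3.65023261e-03, -2.83460133e-05]), 'position': array([0.21039552, 0.50788075, 0.23078676]), 'tool_rot': array([[-9.23823204e-01,  3.82818682e-01, -7.37333963e-04],
       [ 3.82819295e-01,  9.23822628e-01, -1.06717779e-03],
       [ 2.72630206e-04, -1.26814927e-03, -9.99999159e-01]]), 'ft_force': array([-0.23219101, -1.35436687,  0.32627142]), 'wrist_torque': array([-0.00929394,  0.01211633,  0.01162131]), 'gripper_force': 0.0, 'grip_width': 0.08515761138089344}
```

View pics/top0.png

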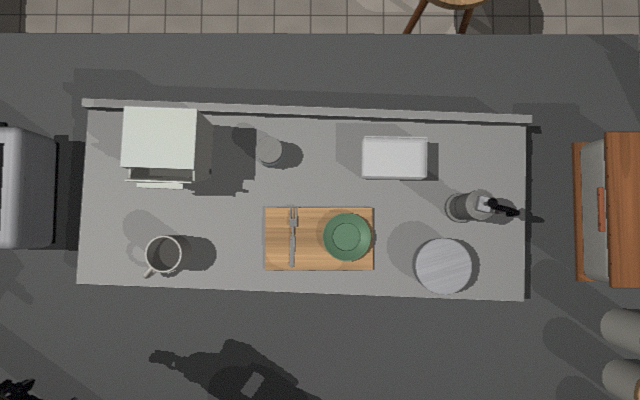

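View pics/scene0.png

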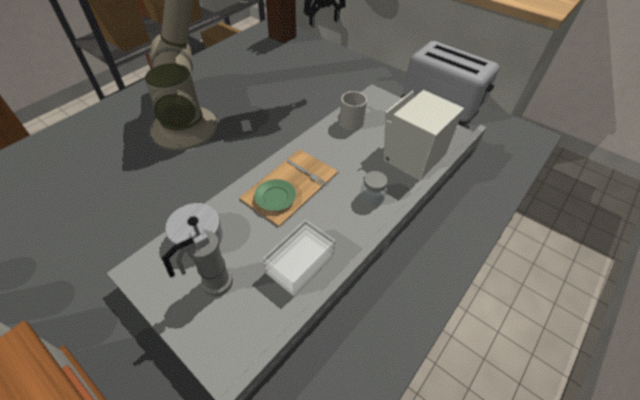

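The top view shows the board at px x 264–374, y 207–271, with the fork at x≈293 and the saucer at (347,236). The ledge's front edge runs from (78,284) to (524,300). The trays' front is at row 180, about 60 mm behind the board. The scene view agrees with this. Next I measure.

```bash
cat >> h.py <<'E'
def fit(p):
    vx,vy,x,y=cv2.fitLine(np.float32(p),cv2.DIST_HUBER,0,.01,.01).ravel(); return np.array([x,y]),np.array([vx,vy])*np.sign(vy)
def measure(f=None,occl=None):
    d,R,t=cap('top',f); im=d['img'].astype(int); P=pts(d,R,t)
    # ledge front edge: depth step, lowest row at z>0.05 per column
    e=[]
    for u in list(range(200,260,3))+list(range(380,410,3))+list(range(485,515,3)):
        c=P[:,u,2]; v=np.where((c>0.055)&(c<0.085)&(np.arange(400)>200)&(np.arange(400)<330)&(d['depth'][:,u]>0))[0]
        if len(v): e.append((u,v.max()+.5))
    E=ray(d,R,t,e,0.07)[:,:2]; o,dr=fit(E); s=E-o; res=np.abs(s@[-dr[1],dr[0]])
    o,dr=fit(E[res<.004]); 
    m=((im[...,0]-im[...,2]>35)&(im[...,0]>90)).astype(np.uint8); m[:, :230]=0; m[:,420:]=0; m[:190]=0;m[320:]=0
    m=cv2.morphologyEx(m,cv2.MORPH_OPEN,np.ones((2,2)))
    cs=max(cv2.findContours(m,0,cv2.CHAIN_APPROX_NONE)[0],key=cv2.contourArea)
    q=cv2.boxPoints(cv2.minAreaRect(cs)); B=ray(d,R,t,cs[:,0],0.078)[:,:2]
    r=cv2.minAreaRect(np.float32(B)); bx=cv2.boxPoints(r)
    # front side line: lowest wood pixel per column
    uu=np.arange(int(q[:,0].min())+8,int(q[:,0].max())-8)
    fl=[(u,np.where(m[:,u])[0].max()+.5) for u in uu if m[:,u].any()]
    bk=[(u,np.where(m[:,u])[0].min()-.5) for u in uu if m[:,u].any()]
    fo,fd=fit(ray(d,R,t,fl,.078)[:,:2]); bo,bd=fit(ray(d,R,t,bk,.078)[:,:2])
    n=np.array([dr[1],-dr[0]])  # ledge x axis
    c=bx.mean(0)
    print('ledge o',o,'dir',dr,'yaw',np.degrees(np.arctan2(-dr[0],dr[1])),len(E),(res<.004).sum())
    print('board box c',c,'size',r[1],'yaws front/back',[np.degrees(np.arctan2(-k[0],k[1])) for k in(fd,bd)])
    print('corners',np.round(bx,4).tolist())
    print('front overhang at mid', -(fo+fd*((c-fo)@fd)-o)@n,'center x in ledge',(c-o)@n, 'by back', (bo+bd*((c-bo)@bd)-o)@n-.0725)
    return d,R,t,P
E
python3 - <<'E'
from h import *
d,R,t,P=measure()
im=d['img'].astype(int)
g=(im[...,1]-im[...,0]>15); c=np.argwhere(g[190:320,230:420])+[190,230]
print('saucer',ray(d,R,t,[c.mean(0)[::-1]],.084), 'fork',ray(d,R,t,[[293,208],[293,265]],.082))
for n,(u,v) in dict(trayfrontL=(364,180),trayfrontR=(427,180),jar=(268,160)).items(): print(n,ray(d,R,t,[[u,v]],.136),P[v-6,u])
E
```

```text
ledge o [ 0.3815211  -0.07149597] dir [0.03291008 0.9994583 ] yaw -1.8859491 40 40
board box c [ 0.50741637 -0.01448353] size (0.14067602157592773, 0.2482633739709854) yaws front/back [np.float32(0.34773606), np.float32(0.31741)]
corners [[0.43630000948905945, 0.10920000076293945], [0.43779999017715454, -0.13899999856948853], [0.578499972820282, -0.13819999992847443], [0.5770000219345093, 0.11010000109672546]]
front overhang at mid -0.052523922 center x in ledge 0.12395077 by back 0.122833274
saucer [[ 0.5144842  -0.07651444  0.084     ]] fork [[0.57951242 0.04713314 0.082     ]
 [0.44843171 0.0459958  0.082     ]]
trayfrontL [[ 0.6403523  -0.11243004  0.136     ]] [ 0.65412889 -0.11277833  0.13226459]
trayfrontR [[ 0.64109131 -0.25204217  0.136     ]] [ 0.66201457 -0.26709013  0.06601649]
jar [[0.68392867 0.101142   0.136     ]] [0.69674851 0.10087574 0.14038103]
```

Request:
drive_tool:
  series:
    - [[-0.015, -0.009, 0], -1, 0.06]
    - [[-0.045, -0.027, 0], -2, 0.06]
    - [[-0.08, -0.048, 0], -3.5, 0.06]
    - [[-0.115, -0.07, 0], -5, 0.06]
    - [[-0.15, -0.091, 0], -6, 0.06]
    - [[-0.185, -0.112, 0], -7, 0.06]
    - [[-0.22, -0.133, 0], -8.5, 0.06]
    - [[-0.255, -0.154, 0], -10, 0.06]
    - [[-0.29, -0.176, 0], -11, 0.06]
    - [[-0.325, -0.197, 0], -12, 0.06]
    - [[-0.36, -0.218, 0], -13.5, 0.06]
    - [[-0.395, -0.239, 0], -15, 0.06]
    - [[-0.43, -0.26, 0], -16, 0.06]
    - [[-0.465, -0.282, 0], -17, 0.06]
    - [[-0.5, -0.303, 0], -18.5, 0.06]
    - [[-0.53, -0.321, 0], -20, 0.06]
    - [[-0.555, -0.336, 0], -20.6, 0.06]
    - [[-0.571, -0.346, 0], -20.6, 0.06]
    - [[-0.571, -0.346, 0], -20.6, 0.06]
    - [[-0.571, -0.346, 0], -20.6, 0.06]

```text
time_s: 2.15
position: [0.6053, -0.0299, 0.2309]
tool_rot: [[-0.999, 0.034, -0.001], [0.034, 0.999, 0.0], [0.001, 0.0, -1.0]]
ft_force: [-1.1, 1.0, -0.0]
grip_width: 0.0599
gripper_force: 0.0
```

Request:
drive_tool:
  series:
    - [[0, 0, 0.01], 0, 0.06]
    - [[0, 0, 0.03], 0, 0.06]
    - [[0, 0, 0.05], 0, 0.06]
    - [[0, 0, 0.07], 0, 0.06]
    - [[0, 0, 0.09], 0, 0.06]
    - [[0, 0, 0.11], 0, 0.06]
    - [[0, 0, 0.13], 0, 0.06]
    - [[0, 0, 0.14], 0, 0.06]
    - [[0, 0, 0.148], 0, 0.06]
    - [[0, 0, 0.148], 0, 0.06]
    - [[0, 0, 0.148], 0, 0.06]

```text
time_s: 3.25
position: [0.6058, -0.03, 0.084]
tool_rot: [[-0.999, 0.033, 0.001], [0.033, 0.999, -0.0], [-0.001, -0.0, -1.0]]
ft_force: [-0.0, 0.0, -0.4]
grip_width: 0.0599
gripper_force: 0.0
```

```bash
python3 - <<'E'
from h import *
print(env.observe()['position'])
d,R,t=cap('scene')
cv2.imwrite('pics/s1.png',cv2.resize(d['img'][90:290,200:420,::-1],None,fx=3,fy=3,interpolation=2))
E
```

```text
[ 0.6058483  -0.03001994  0.08397694]
```

View pics/s1.png

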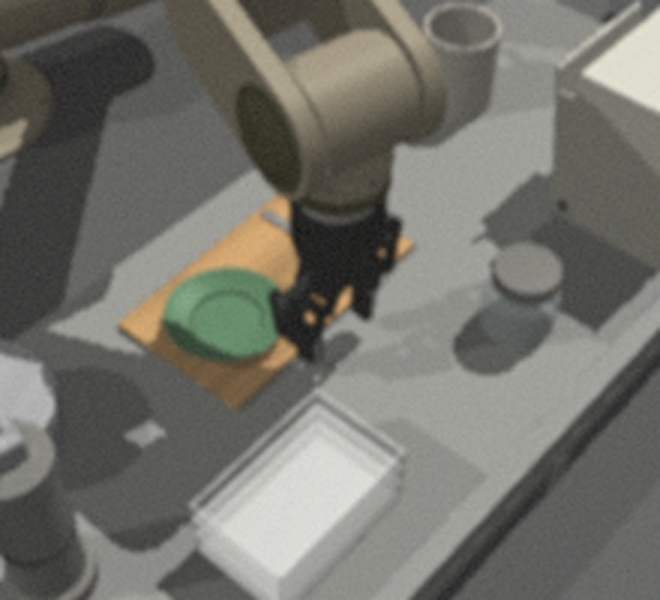

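The fingers (crop 310,350 and 365,310) stand behind the board, clear of the saucer, jar and trays. Next I probe down for the ledge.

Request:
drive_tool:
  series:
    - [[0, 0, 0.005], 0, 0.06]
    - [[0, 0, 0.01], 0, 0.06]
    - [[0, 0, 0.01], 0, 0.06]
    - [[0, 0, 0.01], 0, 0.06]

```text
time_s: 3.7
position: [0.6055, -0.0301, 0.0732]
tool_rot: [[-0.999, 0.033, -0.0], [0.033, 0.999, 0.0], [0.0, 0.0, -1.0]]
ft_force: [0.3, 0.1, -0.0]
grip_width: 0.06
gripper_force: 0.0
```

Request:
drive_tool:
  series:
    - [[0, 0, 0.001], 0, 0.06]
    - [[0, 0, 0.002], 0, 0.06]
    - [[0, 0, 0.002], 0, 0.06]
    - [[0, 0, 0.002], 0, 0.06]

```text
time_s: 4.1
position: [0.6056, -0.0301, 0.0713]
tool_rot: [[-0.999, 0.033, 0.0], [0.033, 0.999, -0.0], [-0.0, -0.0, -1.0]]
ft_force: [0.4, 0.1, 0.3]
grip_width: 0.06
gripper_force: 0.0
```

Request:
drive_tool:
  series:
    - [[0, 0, 0.001], 0, 0.06]
    - [[0, 0, 0.002], 0, 0.06]
    - [[0, 0, 0.002], 0, 0.06]
    - [[0, 0, 0.002], 0, 0.06]

```text
time_s: 4.5
position: [0.6056, -0.0301, 0.0693]
tool_rot: [[-0.999, 0.033, -0.0], [0.033, 0.999, 0.0], [0.0, 0.0, -1.0]]
ft_force: [-0.0, 0.5, -0.7]
grip_width: 0.06
gripper_force: 0.0
```

Request:
drive_tool:
  series:
    - [[0, 0, 0.001], 0, 0.06]
    - [[0, 0, 0.001], 0, 0.06]
    - [[0, 0, 0.001], 0, 0.06]

```text
time_s: 4.8
position: [0.6056, -0.0301, 0.0683]
tool_rot: [[-0.999, 0.033, -0.0], [0.033, 0.999, 0.0], [0.0, 0.0, -1.0]]
ft_force: [0.1, 0.2, 0.3]
grip_width: 0.0597
gripper_force: 0.0
```

Request:
drive_tool:
  series:
    - [[0, 0, 0.001], 0, 0.06]
    - [[0, 0, 0.001], 0, 0.06]
    - [[0, 0, 0.001], 0, 0.06]

```text
time_s: 5.1
position: [0.6056, -0.0301, 0.0673]
tool_rot: [[-0.999, 0.033, -0.0], [0.033, 0.999, 0.0], [0.0, 0.0, -1.0]]
ft_force: [-0.5, -0.3, -0.2]
grip_width: 0.0603
gripper_force: 0.0
```

Request:
drive_tool:
  series:
    - [[0, 0, 0.001], 0, 0.06]
    - [[0, 0, 0.001], 0, 0.06]
    - [[0, 0, 0.001], 0, 0.06]

```text
time_s: 5.4
position: [0.6056, -0.0301, 0.0663]
tool_rot: [[-0.999, 0.033, -0.0], [0.033, 0.999, 0.0], [0.0, 0.0, -1.0]]
ft_force: [0.8, -0.0, 0.5]
grip_width: 0.0597
gripper_force: 0.0
```

Request:
drive_tool:
  series:
    - [[0, 0, 0.001], 0, 0.06]
    - [[0, 0, 0.001], 0, 0.06]
    - [[0, 0, 0.001], 0, 0.06]

```text
time_s: 5.7
position: [0.6056, -0.0301, 0.0653]
tool_rot: [[-0.999, 0.033, -0.0], [0.033, 0.999, 0.0], [0.0, 0.0, -1.0]]
ft_force: [-0.1, 0.2, 0.1]
grip_width: 0.0602
gripper_force: 0.0
```

Request:
drive_tool:
  series:
    - [[0, 0, 0.001], 0, 0.06]
    - [[0, 0, 0.001], 0, 0.06]
    - [[0, 0, 0.001], 0, 0.06]

```text
time_s: 6.0
position: [0.6057, -0.0301, 0.065]
tool_rot: [[-0.999, 0.033, 0.001], [0.033, 0.999, -0.0], [-0.001, -0.0, -1.0]]
ft_force: [-1.6, 0.4, 5.5]
grip_width: 0.06
gripper_force: 2.5
```

Request:
drive_tool:
  series:
    - [[0, 0, 0.001], 0, 0.06]
    - [[0, 0, 0.001], 0, 0.06]
    - [[0, 0, 0.001], 0, 0.06]

```text
time_s: 6.3
position: [0.6057, -0.0301, 0.0649]
tool_rot: [[-0.999, 0.033, 0.001], [0.033, 0.999, -0.0], [-0.001, -0.0, -1.0]]
ft_force: [-5.0, -0.4, 12.2]
grip_width: 0.0601
gripper_force: 6.2
```

Request:
drive_tool:
  series:
    - [[0, 0, 0.001], 0, 0.06]
    - [[0, 0, 0.001], 0, 0.06]
    - [[0, 0, 0.001], 0, 0.06]

```text
time_s: 6.6
position: [0.6057, -0.0301, 0.0649]
tool_rot: [[-0.999, 0.033, 0.002], [0.033, 0.999, -0.001], [-0.002, -0.001, -1.0]]
ft_force: [-7.3, 0.8, 19.4]
grip_width: 0.0599
gripper_force: 9.9
```

Request:
drive_tool:
  series:
    - [[0, 0, -0.003], 0, 0.06]
    - [[0, 0, -0.005], 0, 0.06]
    - [[0, 0, -0.005], 0, 0.06]
    - [[0.003, 0, -0.005], 0, 0.06]
    - [[0.006, 0, -0.005], 0, 0.06]
    - [[0.009, 0, -0.005], 0, 0.06]
    - [[0.011, 0, -0.005], 0, 0.06]
    - [[0.012, 0, -0.005], 0, 0.06]
    - [[0.013, 0, -0.005], 0, 0.06]
    - [[0.014, 0, -0.005], 0, 0.06]
    - [[0.015, 0, -0.005], 0, 0.06]
    - [[0.016, 0, -0.005], 0, 0.06]
    - [[0.017, 0, -0.005], 0, 0.06]
    - [[0.018, 0, -0.005], 0, 0.06]
    - [[0.019, 0, -0.005], 0, 0.06]
    - [[0.02, 0, -0.005], 0, 0.06]

```text
time_s: 8.2
position: [0.5855, -0.0295, 0.0673]
tool_rot: [[-0.999, 0.033, -0.0], [0.033, 0.999, -0.0], [0.0, -0.0, -1.0]]
ft_force: [2.2, -1.2, -1.4]
grip_width: 0.0601
gripper_force: 1.0
```

Request:
drive_tool:
  series:
    - [[0.001, 0, 0], 0, 0.06]
    - [[0.003, 0, 0], 0, 0.06]
    - [[0.005, 0, 0], 0, 0.06]
    - [[0.008, 0, 0], 0, 0.06]
    - [[0.011, 0, 0], 0, 0.06]
    - [[0.014, 0, 0], 0, 0.06]
    - [[0.017, 0, 0], 0, 0.06]
    - [[0.02, 0, 0], 0, 0.06]
    - [[0.023, 0, 0], 0, 0.06]
    - [[0.026, 0, 0], 0, 0.06]
    - [[0.029, 0, 0], 0, 0.06]
    - [[0.032, 0, 0], 0, 0.06]
    - [[0.035, 0, 0], 0, 0.06]
    - [[0.038, 0, 0], 0, 0.06]
    - [[0.041, 0, 0], 0, 0.06]
    - [[0.044, 0, 0], 0, 0.06]
    - [[0.046, 0, 0], 0, 0.06]
    - [[0.048, 0, 0], 0, 0.06]
    - [[0.049, 0, 0], 0, 0.06]
    - [[0.05, 0, 0], 0, 0.06]

```text
time_s: 10.2
position: [0.5356, -0.0278, 0.0673]
tool_rot: [[-0.999, 0.033, 0.0], [0.033, 0.999, 0.0], [-0.0, 0.0, -1.0]]
ft_force: [2.5, -0.6, 0.9]
grip_width: 0.0597
gripper_force: 1.2
```

```bash
python3 - <<'E'
from h import *
d,R,t,P=measure()
cv2.imwrite('pics/t2.png',cv2.resize(d['img'][180:320,220:420,::-1],None,fx=3,fy=3,interpolation=2))
E
```

```text
ledge o [ 0.3815211  -0.07149597] dir [0.03291008 0.9994583 ] yaw -1.8859491 40 40
board box c [0.45279747 0.08809447] size (0.056340292096138, 0.14558526873588562) yaws front/back [np.float32(0.35972992), np.float32(0.328714)]
corners [[0.3783000111579895, 0.06469999998807907], [0.5235999822616577, 0.05530000105500221], [0.5273000001907349, 0.11150000244379044], [0.38199999928474426, 0.120899997651577]]
front overhang at mid 0.0061593666 center x in ledge 0.06598562 by back 0.06560358
```

View pics/t2.png

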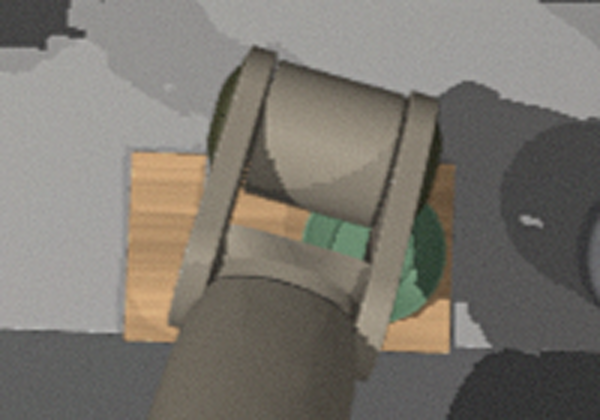

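The arm hides the board's middle, but its visible left part (crop 130–200, 150–340) is parallel to the ledge, with its centre about 66 mm in. I push 33 mm more, back off and lift, then measure.

Request:
drive_tool:
  series:
    - [[0.001, 0, 0], 0, 0.06]
    - [[0.003, 0, 0], 0, 0.06]
    - [[0.005, 0, 0], 0, 0.06]
    - [[0.008, 0, 0], 0, 0.06]
    - [[0.011, 0, 0], 0, 0.06]
    - [[0.014, 0, 0], 0, 0.06]
    - [[0.017, 0, 0], 0, 0.06]
    - [[0.02, 0, 0], 0, 0.06]
    - [[0.023, 0, 0], 0, 0.06]
    - [[0.026, 0, 0], 0, 0.06]
    - [[0.028, 0, 0], 0, 0.06]
    - [[0.03, 0, 0], 0, 0.06]
    - [[0.031, 0, 0], 0, 0.06]
    - [[0.032, 0, 0], 0, 0.06]
    - [[0.033, 0, 0], 0, 0.06]
    - [[0.033, 0, 0], 0, 0.06]
    - [[0.033, 0, 0], 0, 0.06]

```text
time_s: 11.95
position: [0.5025, -0.0267, 0.0673]
tool_rot: [[-0.999, 0.033, -0.0], [0.033, 0.999, 0.0], [0.0, -0.0, -1.0]]
ft_force: [0.8, 0.4, 0.9]
grip_width: 0.0601
gripper_force: 0.7
```

Request:
drive_tool:
  series:
    - [[-0.003, 0, 0], 0, 0.06]
    - [[-0.01, 0, 0], 0, 0.06]
    - [[-0.02, 0, 0], 0, 0.06]
    - [[-0.025, 0, 0], 0, 0.06]
    - [[-0.025, 0, -0.02], 0, 0.06]
    - [[-0.025, 0, -0.06], 0, 0.06]
    - [[-0.025, 0, -0.1], 0, 0.06]
    - [[-0.025, 0, -0.14], 0, 0.06]
    - [[-0.025, 0, -0.165], 0, 0.06]
    - [[-0.025, 0, -0.165], 0, 0.06]
    - [[-0.025, 0, -0.165], 0, 0.06]

```text
time_s: 13.05
position: [0.5277, -0.0275, 0.232]
tool_rot: [[-0.999, 0.033, -0.0], [0.033, 0.999, -0.0], [0.0, -0.0, -1.0]]
ft_force: [-0.4, -0.6, -0.9]
grip_width: 0.06
gripper_force: 0.0
```

Request:
drive_tool:
  series:
    - [[0.008, 0.015, 0], 0, 0.06]
    - [[0.024, 0.044, 0], 0, 0.06]
    - [[0.04, 0.073, 0], 0, 0.06]
    - [[0.056, 0.102, 0], 0, 0.06]
    - [[0.072, 0.131, 0], 0, 0.06]
    - [[0.088, 0.16, 0], 0, 0.06]
    - [[0.104, 0.189, 0], 0, 0.06]
    - [[0.12, 0.218, 0], 0, 0.06]
    - [[0.136, 0.247, 0], 0, 0.06]
    - [[0.152, 0.276, 0], 0, 0.06]
    - [[0.168, 0.305, 0], 0, 0.06]
    - [[0.184, 0.334, 0], 0, 0.06]
    - [[0.2, 0.363, 0], 0, 0.06]
    - [[0.212, 0.385, 0], 0, 0.06]
    - [[0.22, 0.4, 0], 0, 0.06]
    - [[0.22, 0.4, 0], 0, 0.06]
    - [[0.22, 0.4, 0], 0, 0.06]

```text
time_s: 14.75
position: [0.3203, 0.3794, 0.2314]
tool_rot: [[-0.999, 0.032, -0.002], [0.032, 0.999, -0.001], [0.001, -0.001, -1.0]]
ft_force: [0.6, -0.1, 0.1]
grip_width: 0.0598
gripper_force: 0.0
```

```bash
python3 - <<'E'
from h import *
d,R,t,P=measure('t3.png')
im=d['img'].astype(int)
g=(im[...,1]-im[...,0]>15); c=np.argwhere(g[190:340,230:420])+[190,230]
print('saucer',ray(d,R,t,[c.mean(0)[::-1]],.084))
E
```

```text
ledge o [ 0.3815211  -0.07149597] dir [0.03291008 0.9994583 ] yaw -1.8859491 40 40
board box c [ 0.41649222 -0.00856909] size (0.24930347502231598, 0.1442541480064392) yaws front/back [np.float32(-2.1974127), np.float32(-1.989932)]
corners [[0.34040001034736633, -0.13079999387264252], [0.484499990940094, -0.1354999989271164], [0.4925999939441681, 0.1137000024318695], [0.3483999967575073, 0.11840000003576279]]
front overhang at mid 0.03903071 center x in ledge 0.032881245 by back 0.032475837
saucer [[ 0.42032265 -0.07059936  0.084     ]]
```

View pics/t3.png

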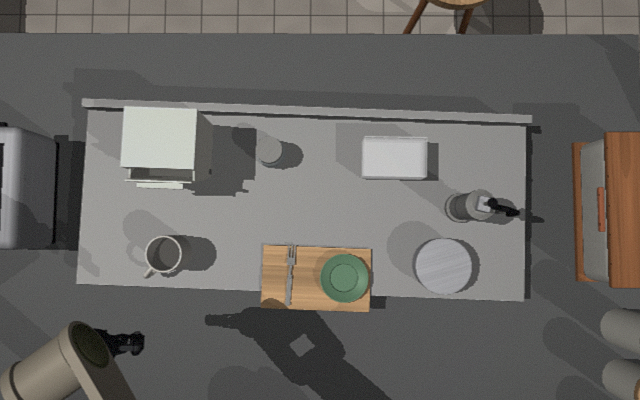

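The overhang is about 39–40 mm and the board is parallel within 0.3°. The saucer and fork are in place (row ~275) and the bystanders haven't moved. I'll hand in.

```bash
python3 -c "
from rig import env
print(env.close_job())"
```

```text
the job is handed in; nothing more can be done
None
```

I pushed the board out about 39–40 mm beyond the ledge's front edge, parallel to it within about 0.3°, with the saucer and fork in place and the arm clear, and handed the job in at about 15 s; the hand-in call returned no verdict.

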